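# Sweep the red caps into the discard tray

## Robot

A 6-joint arm with a two-finger parallel gripper is mounted at the origin on the work surface. World frame = base frame: x ahead of the robot, y to its left, z up, the work surface at z = 0. Lengths are in m, angles in rad, forces in N, time in s.
With the tool pointing down it reaches from about 0.275 to 0.975 m from the base axis. Payload 8.4 kg.
Tool frame: the origin (TCP) lies at the very end of the fingers, on their centre line; the grasp point (between the pads) lies 19 mm behind it (arm.pinch_z is the distance from the TCP to the grasp point, in m); x points along the fingers, y is the direction in which the jaws open and shut, and the axes are right-handed (so a half turn about x gives the same grasp; the last joint's range is limited). The gripper opens to 92 mm and grips with 3 to 60 N. Pads are 20 mm wide; open, the fingers measure 128 mm over their backs; the gripper's body (75 mm by 189 mm) begins 69 mm behind the grasp point.
Start: joints at [1.145, 0.353, 1.633, -0, 1.155, -0.002], TCP at [0.257, 0.57, 0.215] pointing down, gripper open.
Joint ranges: [-2.63, 2.63], [-0.92, 2.1], [0.06, 2.66], [-1.3, 4.44], [0, 2.69], [-3.02, 3.02]. Speed limits (rad/s): [2.22, 2.22, 2.79, 3.14, 3.14, 3.14].

## Interface

Orientations are given as a unit quaternion [w, x, y, z].
In Python, from cell import arm, cams, order gives the robot as it stands.
- The arm moves only by the shell command python3 -m creep 'ROWS' [OPENING]. ROWS is JSON, a list of rows, each a list of 2 entries, a list of its own where there are three numbers: the shift along the tool's x, y, z in mm, then the turn, a rotation vector about the tool's x, y, z in degrees. In form: [[[tx, ty, tz], [rx, ry, rz]], ...]. A call has exactly 5 rows; each row is the pose to reach, as a shift and turn from the pose commanded when the call began, along the tool's axes at that moment; what a row does not reach only later rows make up. A row lasts 1/10 s, in which the tool goes at most 50 mm and 8.59 degrees, less where a joint would pass 70% of its speed; a pose out of reach is approached as far as the arm can. A call with a gripper value outside its range is refused whole. OPENING is the finger opening in mm, from 0 to 91.9, set as the call begins (- or left out, the last holds). The fingers move at their own pace and stop on an object; the grip force is fixed at half the most. Time passes only in rows, so rows that repeat a pose let the fingers close, or fill a call up. It gives the time, the measured TCP pose, the force and the opening at its end, in the units of the state.
- arm.state(): the state, without advancing time (a new reading comes with each control period).
- cams.grab_frame(name): name is "scene" or "top" or "wrist"; returns the picture (480x640x3 uint8, red, green, blue); there is no depth.
- cams.calibration(name): a dict with "fx", "fy", "cx", "cy" (pixels), "R" (3x3) and "t" (3): a world point X has camera coordinates R X + t. Camera axes: x right, y down, z forward; pixel columns grow to the right and rows downward; lengths in m; the calibration is good to about 2 mm. The wrist camera is an equidistant fisheye: a pixel r from the principal point sees the ray r / f radians off the axis. A picture is of the moment at which its call begins: read the wrist's pose just before it. calibration takes no time and is no camera call; for the wrist camera it gives the pose at the moment of the call.
- order.close_job(): hands the job in, once; it reports no verdict.
The state is a dict: "time": time; "joints": joint angles; "qvel": joint speeds; "effort": joint torques, N m; "eef_pos": TCP position; "tcp_rot": TCP orientation; "contact_force": force on the tool from outside, world axes, zero at the start; "moment": the same for the moment, N m; "gripper_width": opening from 0.0 (shut) to 1.0 (fully open).
Only numpy, scipy, OpenCV 4.12 (cv2) and the standard library are available. Lean on these libraries where they do the work, as an engineer would, in place of code of your own. Each camera call takes 0.05 s, during which the arm holds its last target. There are 200 camera calls.

## Task

Clear the lab bench: with the fingers closed, sweep the three loose red caps along the bench through the open front of the yellow discard tray, until each lies wholly inside it. Slide them steadily - do not pick them up or flick them - and leave the blue cap, the white pot and everything else standing where it is.

Things in the scene. Friction and masses are not known exactly. Their poses are not given: they have to be found in the camera images.
- tray: yellow discard tray, fixed, open (no wall, no lip) towards the robot; grey sheet floor level with the bench; three walls 30 mm high, 6 mm thick. Inside 140 mm deep (x) by 300 mm wide (y). Origin on the floor at the centre of the inside; x points from the mouth (line x = -70 mm) to the back wall (inner face x = +70 mm), y along the mouth (side walls' inner faces y = +-150 mm), z up
- tray_mouth (a point): middle of the tray's open mouth, on the bench, 70 mm before the tray's origin; axes as the tray's
- red_cap_a: loose red plastic screw cap lying flat on the bench, a disc 32 mm across and 14 mm high, 10 to 21 g; origin at the centre of its underside, z up. One of three to sweep. Red caps, blue cap and pot stand in a row along the mouth, in random order, about 110 mm outside it, centres 55 mm or more apart
- red_cap_b: loose red plastic screw cap lying flat on the bench, a disc 32 mm across and 14 mm high, 10 to 21 g; origin at the centre of its underside, z up. One of three to sweep. Red caps, blue cap and pot stand in a row along the mouth, in random order, about 110 mm outside it, centres 55 mm or more apart
- red_cap_c: loose red plastic screw cap lying flat on the bench, a disc 32 mm across and 14 mm high, 10 to 21 g; origin at the centre of its underside, z up. One of three to sweep. Red caps, blue cap and pot stand in a row along the mouth, in random order, about 110 mm outside it, centres 55 mm or more apart
- blue_cap: loose blue plastic screw cap lying flat on the bench, a disc 32 mm across and 14 mm high, 10 to 21 g; origin at the centre of its underside, z up. It stays where it is; it stands in the same row as the red caps
- pot: open white plastic specimen pot standing upright in the same row as the caps, 36 mm across and 45 mm high, 50 g; origin at the centre of its underside. It stays where it is
- jar: white jar with a blue lid, 52 mm across, 62 mm high, standing to the left of the tray's mouth (+y side); origin at the centre of its underside. Stays
- timer: white bench timer, 60 by 60 mm, 22 mm high, lying to the right of the tray's mouth (-y side); origin at the centre of its underside. Stays
- dropper: small white dropper bottle with a green cap, 30 mm across, 58 mm high, standing between the timer and the tray's mouth; origin at the centre of its underside. Stays

How it is judged:
By the outcome, as a careful person would: the job done as asked, in the order asked, and still so for the second after the job is handed in, with the robot touching nothing.
It also fails if it takes over 54 s, if anything falls off the work surface, if the arm or the gripper's body presses on something with over 40 N, if the wrist force passes 120 N, or if a joint passes its speed limit or range.

## Working session

There is one attempt and no reset: what is moved stays moved. The work goes in short steps, Python scripts to look and compute and a shell command to move; the robot and the scene stay as the last step left them, time stands still between calls to the robot, and variables do not carry over. Pictures are saved under pics/ and viewed, about 8 in all and at most 12, crops included, and the job is handed in when it is done.

```bash
mkdir -p pics; python3 - <<'E'
from cell import arm,cams
import cv2
s=arm.state();print(s['time'],s['eef_pos'],s['tcp_rot'],s['gripper_width'])
for n in('top','scene'):
    f=cams.grab_frame(n);cv2.imwrite(f'pics/{n}0.png',f[:,:,::-1]);print({k:__import__('numpy').round(v,3).tolist() for k,v in cams.calibration(n).items()})
E
```

```text
0.0 [0.25680002 0.56923724 0.21384924] [ 0.69119636  0.1482055   0.69138988 -0.1492071 ] 1.0026932747428938
{'fx': 447.217, 'fy': 447.217, 'cx': 319.946, 'cy': 235.419, 'R': [[0.031, -0.999, -0.01], [-0.989, -0.029, -0.144], [0.143, 0.015, -0.99]], 't': [-0.019, 0.571, 0.776]}
{'fx': 441.632, 'fy': 441.632, 'cx': 329.112, 'cy': 239.041, 'R': [[0.861, 0.508, -0.017], [0.298, -0.531, -0.793], [-0.412, 0.678, -0.609]], 't': [-0.493, -0.134, 1.0]}
```

View pics/top0.png

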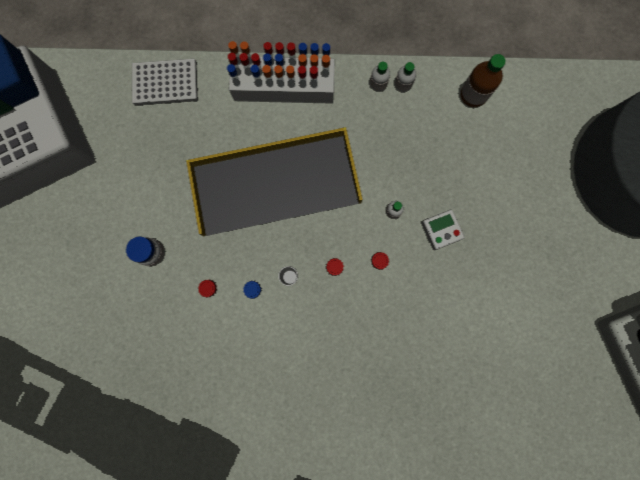

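View pics/scene0.png

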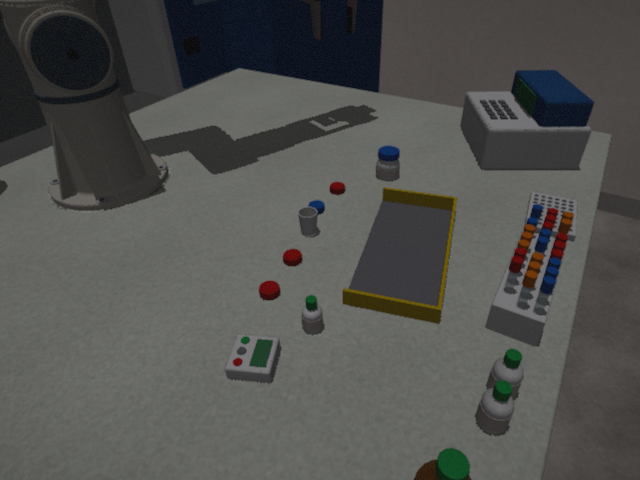

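The top view shows reds at (207,288), (335,267) and (380,261), blue at (252,289), the pot at (289,275), and the tray mouth running from (203,235) to (361,202). The dropper is at (396,210) and the timer at (443,229).

```bash
cat > h.py <<'E'
from cell import arm,cams
import cv2,numpy as np
from scipy.spatial.transform import Rotation as Ro
def ray(n,uv,z):
    c=cams.calibration(n);R=np.array(c['R']);t=np.array(c['t'])
    d=R.T@np.array([(uv[0]-c['cx'])/c['fx'],(uv[1]-c['cy'])/c['fy'],1]);o=-R.T@t
    return (o+d*(z-o[2])/d[2])[:2]
def blobs(f,kind,amin=60,amax=600):
    h=cv2.cvtColor(f,cv2.COLOR_RGB2HSV)
    if kind=='red': m=cv2.inRange(h,(0,150,60),(8,255,255))|cv2.inRange(h,(172,150,60),(180,255,255))
    if kind=='blue': m=cv2.inRange(h,(105,150,50),(130,255,255))
    if kind=='yellow': m=cv2.inRange(h,(18,150,60),(32,255,255)); amax=1e6
    n,l,s,c=cv2.connectedComponentsWithStats(m)
    return [(c[i],s[i][4],l==i) for i in range(1,n) if amin<s[i][4]<amax]
def tool():
    s=arm.state();q=s['tcp_rot'];return np.array(s['eef_pos']),Ro.from_quat([q[1],q[2],q[3],q[0]]).as_matrix(),s
E
python3 - <<'E'
from h import *
f=cams.grab_frame('top')
for k in('red','blue'):
    for c,a,_ in blobs(f,k):print(k,c.round(1),a,ray('top',c,.012).round(4))
for c,a,m in blobs(f,'yellow'):
    print(a,c)
    p=np.argwhere(m)[:,::-1]
    for w in [(-1,1),(1,1),(1,-1),(-1,-1)]:
        q=p[np.argmax(p@np.array(w))];print(w,q,ray('top',q,0).round(4),ray('top',q,.03).round(4))
for nm,uv,z in [('pot',(289,275),.045),('dropper',(397,206),.058),('timer',(443,229),.022),('jar',(141,250),.062)]:print(nm,ray('top',uv,z).round(4))
p,R,s=tool();print(p,R.round(3))
E
python3 -c "
import cv2;f=cv2.imread('pics/top0.png')[115:315,110:480];cv2.imwrite('pics/c.png',cv2.resize(f,None,fx=2.1,fy=2.1,interpolation=cv2.INTER_CUBIC))"
```

```text
red [379.7 260.2] 217 [ 0.5315 -0.1147]
red [334.5 266.5] 213 [ 0.5172 -0.0302]
red [206.7 288. ] 223 [0.4699 0.2069]
blue [ 5.8 68.8] 483 [0.8959 0.6422]
blue [138.8 248.9] 496 [0.5393 0.3405]
blue [251.8 289.2] 213 [0.4703 0.1225]
854 [267.84543326 162.95081967]
(-1, 1) [199 232] [0.5767 0.2321] [0.5724 0.2234]
(1, 1) [361 199] [ 0.6506 -0.0785] [ 0.6437 -0.0762]
(1, -1) [345 128] [ 0.794  -0.0442] [ 0.782  -0.0431]
(-1, -1) [187 160] [0.7196 0.2658] [0.7102 0.256 ]
pot [0.497  0.0516]
dropper [ 0.6261 -0.1391]
timer [ 0.5926 -0.2308]
jar [0.5324 0.3153]
[0.2568776  0.56937809 0.21405756] [[-0.     0.411  0.912]
 [-0.001  0.912 -0.411]
 [-1.    -0.001  0.   ]]
```

View pics/c.png

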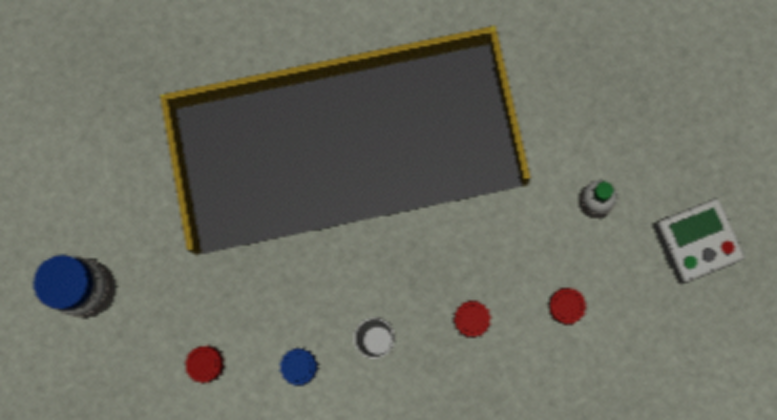

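```bash
python3 -m creep '[[[15,-25,30],[0,0,0]],[[30,-50,60],[0,0,0]],[[45,-75,90],[0,0,0]],[[60,-100,120],[0,0,0]],[[70,-125,150],[0,0,0]]]' 0
python3 -m creep '[[[10,-30,36],[0,0,0]],[[20,-60,72],[0,0,0]],[[30,-90,110],[0,0,0]],[[40,-113,140],[-4,0,0]],[[50,-126,154],[-12.5,0,0]]]'
python3 - <<'E'
from h import *
p,R,s=tool();print(s['time'],p,R.round(3),s['gripper_width'])
# plan: per cap, TCP start and push dir
M=np.array([.608,.0736]);yt=np.radians(13.5);T=np.array([[np.cos(yt),-np.sin(yt)],[np.sin(yt),np.cos(yt)]])
for n,c,g in [('a',(.4699,.2069),(.06,.085)),('b',(.5172,-.0302),(.06,-.035)),('c',(.5315,-.1147),(.06,-.095))]:
    c=np.array(c);g=M+T@np.array(g);d=g-c;L=np.linalg.norm(d);d/=L
    print(n,(T.T@(c-M)).round(3),'yaw',np.degrees(np.arctan2(d[1],d[0])).round(1),'start',(c-.04*d).round(4),'L',L.round(3))
E
```

```text
time: 0.65
eef_pos: [0.3423, 0.3923, 0.1435]
tcp_rot: [0.691, 0.148, 0.691, -0.149]
contact_force: [0.4, 0.5, -0.2]
gripper_width: 0.59
time: 1.15
eef_pos: [0.432, 0.2134, 0.0942]
tcp_rot: [0.704, 0.072, 0.703, -0.072]
contact_force: [-0.0, 0.4, -0.5]
gripper_width: 0.15
1.15 [0.43196182 0.21344974 0.09422871] [[ 0.     0.203  0.979]
 [-0.     0.979 -0.203]
 [-1.    -0.     0.   ]] 0.15039732270582537
a [-0.103  0.162] yaw -11.7 start [0.4307 0.215 ] L 0.18
b [-0.113 -0.08 ] yaw 28.0 start [ 0.4819 -0.049 ] L 0.178
c [-0.118 -0.165] yaw 35.0 start [ 0.4987 -0.1376] L 0.192
```

```bash
python3 -m creep '[[[20,0,0],[0,0,0]],[[45,1,0],[0,0,0]],[[70,1,0],[0,0,0]],[[85,1,0],[0,0,0]],[[89,1,0],[0,0,0]]]' 0
python3 -m creep '[[[0,0,3],[0,0,0]],[[0,0,8],[0,0,0]],[[0,0,14],[0,0,0]],[[0,0,20],[0,0,0]],[[0,0,26],[0,0,0]]]'
python3 -m creep '[[[0,0,7],[0,0,0]],[[0,0,14],[0,0,0]],[[0,0,21],[0,0,0]],[[0,0,28],[0,0,0]],[[0,0,35],[0,0,0]]]'
cat > look.py <<'E'
from h import *
import sys
f=cams.grab_frame('top')
M=np.array([.608,.0736]);yt=np.radians(13.5);T=np.array([[np.cos(yt),-np.sin(yt)],[np.sin(yt),np.cos(yt)]])
for k in('red','blue'):
    for c,a,_ in blobs(f,k,30):
        w=ray('top',c,.012)
        if w[0]<.85:print(k,c.round(),a,w.round(4),'tray uv',(T.T@(w-M)).round(4))
p,R,s=tool();print('tcp',s['time'],p.round(4),'uv',(T.T@(p[:2]-M)).round(4),'yaw',np.degrees(np.arctan2(R[1,2],R[0,2])).round(2),s['gripper_width'])
if len(sys.argv)>1: cv2.imwrite(sys.argv[1],cv2.resize(f[115:315,110:480,::-1],None,fx=2.1,fy=2.1,interpolation=cv2.INTER_CUBIC))
E
python3 look.py pics/p1.png
```

```text
time: 1.65
eef_pos: [0.43, 0.2163, 0.004]
tcp_rot: [0.702, 0.072, 0.704, -0.073]
contact_force: [-1.5, 0.4, 0.4]
gripper_width: 0.005
time: 2.15
eef_pos: [0.4576, 0.2116, 0.0061]
tcp_rot: [0.704, 0.073, 0.703, -0.072]
contact_force: [0.4, -0.5, -0.6]
gripper_width: 0.002
time: 2.65
eef_pos: [0.4914, 0.2043, 0.0055]
tcp_rot: [0.703, 0.073, 0.703, -0.073]
contact_force: [-0.2, -0.1, -0.3]
gripper_width: 0.003
red [380. 260.] 216 [ 0.5315 -0.1147] tray uv [-0.1184 -0.1652]
red [334. 267.] 212 [ 0.5172 -0.0302] tray uv [-0.1126 -0.0797]
blue [255. 290.] 105 [0.4688 0.1159] tray uv [-0.1255  0.0737]
tcp 2.7 [0.4926 0.2043 0.0057] uv [-0.0817  0.1541] yaw -11.79 0.006364555166407118
```

View pics/p1.png

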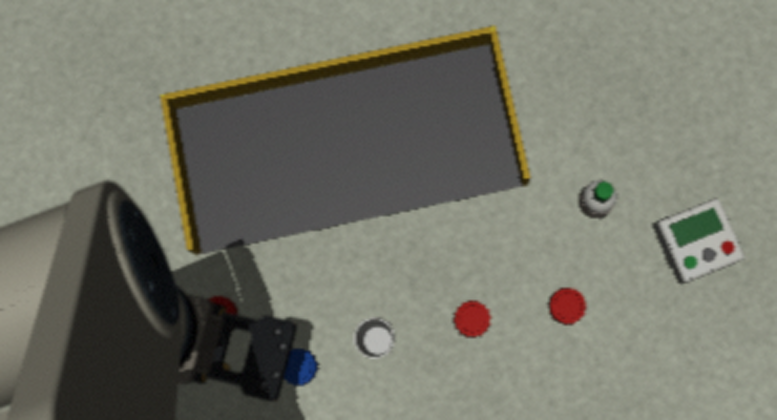

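The arm hides cap a in the top view; only part of it shows, at crop (224,305). I'll check with the wrist camera.

```bash
cat > wl.py <<'E'
from h import *
import sys
c=cams.calibration('wrist');p,Rt,s=tool()
f=cams.grab_frame('wrist');R=np.array(c['R']);t=np.array(c['t'])
M=np.array([.608,.0736]);yt=np.radians(13.5);T=np.array([[np.cos(yt),-np.sin(yt)],[np.sin(yt),np.cos(yt)]])
for k in('red','blue'):
  for q,a,m in blobs(f,k,100,20000):
    x=np.array([q[0]-c['cx'],q[1]-c['cy']]);r=np.hypot(*x);th=r/c['fx']
    d=R.T@np.r_[np.sin(th)*x/r,np.cos(th)];o=-R.T@t
    if d[2]>-.05: continue
    w=o+d*(.011-o[2])/d[2];v=Rt.T@(w-p)
    print(k,q.round(),a,w[:2].round(4),'uv',(T.T@(w[:2]-M)).round(3),'tool y,z mm',(v[1:]*1e3).round(1))
print('tcp',s['time'],p.round(4),'uv',(T.T@(p[:2]-M)).round(4))
if len(sys.argv)>1: cv2.imwrite(sys.argv[1],f[:,:,::-1])
E
python3 wl.py pics/w1.png
```

```text
blue [163. 281.] 2927 [0.4697 0.1244] uv [-0.123  0.082] tool y,z mm [-82.9  -6.1]
blue [569. 329.] 943 [0.5501 0.3412] uv [0.006 0.274] tool y,z mm [145.7  28.3]
blue [557. 384.] 481 [0.5922 0.3373] uv [0.046 0.26 ] tool y,z mm [150.5  70.3]
tcp 2.7 [0.4926 0.2043 0.0057] uv [-0.0817  0.1541]
```

View pics/w1.png

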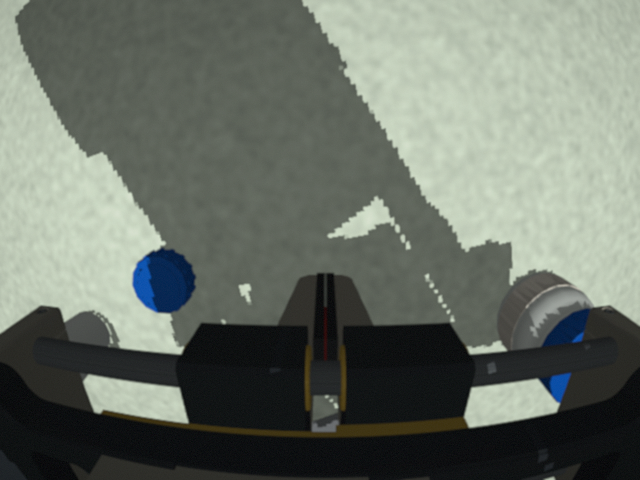

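The wrist view shows red between the fingertips at (325,330), and the cap shows on neither side, so it sits squarely ahead of the fingers. I'll continue the push.

```bash
for i in 1; do python3 -m creep '[[[0,0,7],[0,0,0]],[[0,0,14],[0,0,0]],[[0,0,21],[0,0,0]],[[0,0,28],[0,0,0]],[[0,0,35],[0,0,0]]]' | head -2; done
python3 look.py; python3 wl.py
python3 -m creep '[[[0,0,7],[0,0,0]],[[0,0,14],[0,0,0]],[[0,0,21],[0,0,0]],[[0,0,28],[0,0,0]],[[0,0,35],[0,0,0]]]'
python3 look.py pics/p2.png; python3 wl.py
```

```text
time: 3.25
eef_pos: [0.5257, 0.1972, 0.0056]
red [380. 260.] 215 [ 0.5314 -0.1146] tray uv [-0.1184 -0.1651]
red [334. 267.] 212 [ 0.5172 -0.0302] tray uv [-0.1126 -0.0797]
blue [255. 288.] 101 [0.4721 0.1158] tray uv [-0.1223  0.0727]
tcp 3.3 [0.527  0.1972 0.0058] uv [-0.0499  0.1391] yaw -11.79 0.00341279862620286
red [  6. 318.] 333 [ 0.5093 -0.024 ] uv [-0.119 -0.072] tool y,z mm [-220.2   27.9]
blue [155. 215.] 3248 [0.4706 0.1242] uv [-0.122  0.081] tool y,z mm [-83.  -40.3]
blue [597. 282.] 5852 [0.5581 0.354 ] uv [0.017 0.284] tool y,z mm [159.9  -1.6]
tcp 3.3 [0.527  0.1972 0.0058] uv [-0.0499  0.1391]
time: 3.85
eef_pos: [0.56, 0.19, 0.0056]
tcp_rot: [0.703, 0.073, 0.703, -0.073]
contact_force: [1.0, 0.3, -0.1]
gripper_width: 0.006
red [380. 260.] 215 [ 0.5314 -0.1146] tray uv [-0.1184 -0.1651]
red [334. 267.] 212 [ 0.5172 -0.0302] tray uv [-0.1126 -0.0797]
tcp 3.9 [0.5612 0.19   0.0058] uv [-0.0183  0.1241] yaw -11.79 0.00030482983036363793
red [  4. 282.] 334 [ 0.5194 -0.0166] uv [-0.107 -0.067] tool y,z mm [-210.8    1.3]
blue [151. 144.] 3386 [0.4714 0.1241] uv [-0.121  0.081] tool y,z mm [-82.8 -74.5]
blue [607. 212.] 6750 [0.5507 0.3533] uv [0.01  0.285] tool y,z mm [157.7 -43.7]
tcp 3.9 [0.5612 0.19   0.0058] uv [-0.0183  0.1241]
```

View pics/p2.png

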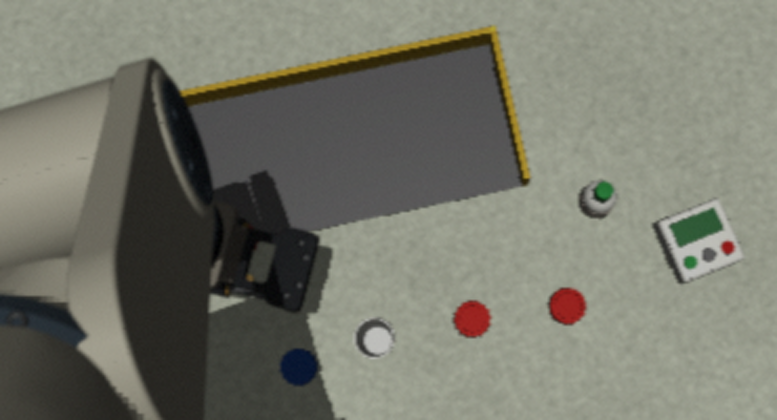

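The arm still hides the cap. Blue at crop (298,367) and the pot at (377,338) haven't moved. I'll continue to the end, decelerating, then back off and up.

```bash
python3 -m creep '[[[0,0,7],[0,0,0]],[[0,0,14],[0,0,0]],[[0,0,21],[0,0,0]],[[0,0,28],[0,0,0]],[[0,0,35],[0,0,0]]]'
python3 -m creep '[[[0,0,7],[0,0,0]],[[0,0,13],[0,0,0]],[[0,0,18],[0,0,0]],[[0,0,21],[0,0,0]],[[0,0,22],[0,0,0]]]'
python3 -m creep '[[[0,0,-6],[0,0,0]],[[-10,0,-18],[0,0,0]],[[-35,0,-30],[0,0,0]],[[-65,0,-40],[0,0,0]],[[-90,0,-40],[0,0,0]]]'
python3 look.py; python3 wl.py pics/w2.png
```

```text
time: 4.45
eef_pos: [0.5943, 0.1829, 0.0056]
tcp_rot: [0.703, 0.073, 0.703, -0.073]
contact_force: [0.3, 0.5, 0.3]
gripper_width: 0.0
time: 4.95
eef_pos: [0.6154, 0.1784, 0.0056]
tcp_rot: [0.703, 0.073, 0.703, -0.073]
contact_force: [0.3, -0.1, -0.4]
gripper_width: 0.007
time: 5.45
eef_pos: [0.5735, 0.187, 0.0972]
tcp_rot: [0.703, 0.072, 0.704, -0.072]
contact_force: [-0.3, 0.1, -0.1]
gripper_width: 0.007
red [230. 198.] 36 [0.6431 0.1743] tray uv [0.0576 0.0897]
red [380. 260.] 215 [ 0.5314 -0.1146] tray uv [-0.1184 -0.1651]
red [334. 267.] 212 [ 0.5172 -0.0302] tray uv [-0.1126 -0.0797]
tcp 5.5 [0.5764 0.1877 0.1013] uv [-0.0041  0.1184] yaw -11.74 0.00441847709480356
red [ 65. 227.] 785 [ 0.5181 -0.0303] uv [-0.112 -0.08 ] tool y,z mm [-225.5  -13.1]
red [ 14. 259.] 500 [ 0.5321 -0.1153] uv [-0.118 -0.166] tool y,z mm [-306.    17.9]
blue [207. 121.] 1458 [0.4721 0.1233] uv [-0.121  0.08 ] tool y,z mm [-84.5 -89.4]
blue [516. 159.] 3812 [0.5427 0.3428] uv [-0.001  0.277] tool y,z mm [144.8 -64.9]
tcp 5.5 [0.5764 0.1877 0.1013] uv [-0.0041  0.1184]
```

View pics/w2.png

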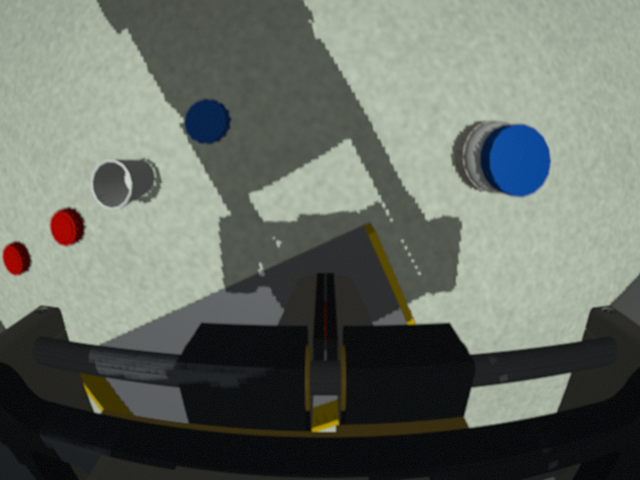

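Cap a lies in the tray at about (u,v) = (0.058,0.090) from the mouth, and blue and the pot haven't moved. Next is b.

```bash
python3 -m creep '[[[0,-30,-6],[0,0,0]],[[0,-75,-12],[0,0,0]],[[0,-120,-20],[0,0,0]],[[0,-165,-30],[0,0,0]],[[0,-205,-38],[0,0,0]]]' | head -1
python3 -m creep '[[[0,-25,-3],[-8,0,0]],[[0,-40,-6],[-16,0,0]],[[0,-46,-7],[-24,0,0]],[[0,-46,-7],[-32,0,0]],[[0,-46,-7],[-39.7,0,0]]]'
python3 wl.py; python3 look.py
```

```text
time: 6.05
time: 6.55
eef_pos: [0.4794, -0.0498, 0.0952]
tcp_rot: [0.685, -0.172, 0.686, 0.172]
contact_force: [0.1, -0.1, -0.6]
gripper_width: 0.006
red [215. 265.] 1233 [ 0.5323 -0.1155] uv [-0.118 -0.166] tool y,z mm [-82.9  15.6]
blue [508. 323.] 848 [0.4675 0.119 ] uv [-0.126  0.077] tool y,z mm [154.3  69.4]
tcp 6.55 [ 0.4794 -0.0498  0.0952] uv [-0.1538 -0.09  ]
red [231. 199.] 214 [0.6398 0.1721] tray uv [0.0539 0.0884]
blue [139. 249.] 496 [0.5394 0.3403] tray uv [-0.0044  0.2754]
blue [252. 289.] 214 [0.4703 0.1226] tray uv [-0.1225  0.0798]
tcp 6.65 [ 0.4797 -0.0496  0.0952] uv [-0.1536 -0.0898] yaw 28.03 0.005620586380946355
```

```bash
python3 -m creep '[[[20,0,0],[0,0,0]],[[45,0,0],[0,0,0]],[[70,0,0],[0,0,0]],[[85,0,0],[0,0,0]],[[90,0,0],[0,0,0]]]' | head -2
python3 -m creep '[[[0,0,3],[0,0,0]],[[0,0,8],[0,0,0]],[[0,0,14],[0,0,0]],[[0,0,20],[0,0,0]],[[0,0,27],[0,0,0]]]' | head -2
python3 -m creep '[[[0,0,7],[0,0,0]],[[0,0,14],[0,0,0]],[[0,0,21],[0,0,0]],[[0,0,28],[0,0,0]],[[0,0,35],[0,0,0]]]'
python3 look.py; python3 wl.py
python3 -m creep '[[[0,0,7],[0,0,0]],[[0,0,14],[0,0,0]],[[0,0,21],[0,0,0]],[[0,0,28],[0,0,0]],[[0,0,35],[0,0,0]]]'
python3 look.py pics/p3.png; python3 wl.py
```

```text
time: 7.15
eef_pos: [0.479, -0.0494, 0.004]
time: 7.65
eef_pos: [0.5055, -0.0369, 0.0061]
time: 8.15
eef_pos: [0.536, -0.0205, 0.0055]
tcp_rot: [0.686, -0.171, 0.686, 0.171]
contact_force: [0.3, -0.0, 0.1]
gripper_width: 0.006
red [231. 199.] 214 [0.6398 0.172 ] tray uv [0.0539 0.0883]
blue [139. 249.] 500 [0.5393 0.3403] tray uv [-0.0045  0.2753]
tcp 8.2 [ 0.5372 -0.0202  0.0057] uv [-0.0907 -0.0747] yaw 27.92 0.0046580503433294165
red [158. 195.] 3309 [ 0.5306 -0.1152] uv [-0.119 -0.166] tool y,z mm [-80.9 -50.3]
blue [585. 294.] 1784 [0.4707 0.1162] uv [-0.124  0.073] tool y,z mm [151.7   5.1]
tcp 8.2 [ 0.5372 -0.0202  0.0057] uv [-0.0907 -0.0747]
time: 8.75
eef_pos: [0.567, -0.0041, 0.0056]
tcp_rot: [0.686, -0.171, 0.686, 0.171]
contact_force: [0.4, -0.5, 0.2]
gripper_width: 0.001
red [231. 199.] 215 [0.6398 0.1721] tray uv [0.0539 0.0883]
blue [139. 249.] 498 [0.5393 0.3403] tray uv [-0.0045  0.2753]
tcp 8.8 [ 0.5682 -0.0038  0.0058] uv [-0.0568 -0.0659] yaw 27.93 0.0046922470742411715
red [153. 123.] 3282 [ 0.5314 -0.1154] uv [-0.119 -0.166] tool y,z mm [-81.4 -84.8]
blue [597. 240.] 2138 [0.4719 0.118 ] uv [-0.122  0.075] tool y,z mm [152.7 -28.1]
tcp 8.8 [ 0.5682 -0.0038  0.0058] uv [-0.0568 -0.0659]
```

View pics/p3.png

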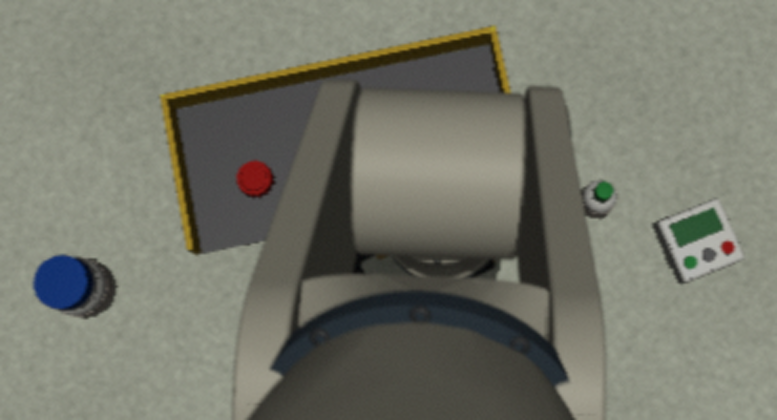

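Cap a is well inside the tray at crop (254,178). The arm covers b, so I'll finish this push (97 mm left) and then check.

```bash
python3 -m creep '[[[0,0,7],[0,0,0]],[[0,0,14],[0,0,0]],[[0,0,21],[0,0,0]],[[0,0,28],[0,0,0]],[[0,0,35],[0,0,0]]]' | head -2
python3 -m creep '[[[0,0,7],[0,0,0]],[[0,0,14],[0,0,0]],[[0,0,21],[0,0,0]],[[0,0,28],[0,0,0]],[[0,0,35],[0,0,0]]]' | head -2
python3 -m creep '[[[0,0,7],[0,0,0]],[[0,0,14],[0,0,0]],[[0,0,20],[0,0,0]],[[0,0,24],[0,0,0]],[[0,0,26],[0,0,0]]]'
python3 -m creep '[[[0,0,-6],[0,0,0]],[[-10,0,-18],[0,0,0]],[[-35,0,-35],[0,0,0]],[[-65,0,-60],[0,0,0]],[[-90,0,-95],[0,0,0]]]' |head -2
python3 look.py; python3 wl.py
```

```text
time: 9.35
eef_pos: [0.5979, 0.0123, 0.0056]
time: 9.85
eef_pos: [0.6288, 0.0286, 0.0056]
time: 10.35
eef_pos: [0.6516, 0.0407, 0.0056]
tcp_rot: [0.686, -0.171, 0.686, 0.171]
contact_force: [-0.3, 0.1, 0.4]
gripper_width: 0.006
time: 10.85
eef_pos: [0.5665, -0.0045, 0.0973]
blue [139. 249.] 497 [0.5395 0.3403] tray uv [-0.0044  0.2753]
tcp 10.9 [ 0.5623 -0.0065  0.1   ] uv [-0.0631 -0.0672] yaw 27.92 0.0048268921968576675
red [211. 138.] 1481 [ 0.532  -0.1154] uv [-0.118 -0.166] tool y,z mm [-82.  -77.7]
red [325. 397.] 132 [0.6871 0.0582] uv [ 0.073 -0.033] tool y,z mm [ -1.2 140.7]
blue [522. 217.] 1128 [0.4719 0.1202] uv [-0.121  0.077] tool y,z mm [154.4 -20.5]
tcp 10.9 [ 0.5623 -0.0065  0.1   ] uv [-0.0631 -0.0672]
```

```bash
python3 -m creep '[[[0,-15,-20],[0,0,0]],[[0,-40,-54],[-2,0,0]],[[0,-65,-88],[-4,0,0]],[[0,-82,-111],[-6,0,0]],[[0,-86,-118],[-7.1,0,0]]]' | head -2
python3 wl.py; python3 look.py
```

```text
time: 11.45
eef_pos: [0.5015, -0.1374, 0.0954]
red [131. 251.] 124 [ 0.5936 -0.2602] uv [-0.092 -0.321] tool y,z mm [-153.5    5.1]
tcp 11.45 [ 0.5015 -0.1374  0.0954] uv [-0.1528 -0.1803]
red [293. 184.] 215 [0.6739 0.0533] tray uv [ 0.0594 -0.0351]
red [231. 199.] 215 [0.6398 0.1721] tray uv [0.0539 0.0883]
blue [139. 249.] 501 [0.5394 0.3402] tray uv [-0.0045  0.2753]
blue [252. 289.] 213 [0.4703 0.1226] tray uv [-0.1224  0.0797]
tcp 11.55 [ 0.5022 -0.1363  0.0955] uv [-0.1518 -0.1794] yaw 34.9 0.006197617470942375
```

```bash
python3 -m creep '[[[20,0,-3],[0,0,0]],[[45,0,-3],[0,0,0]],[[70,0.5,-3],[0,0,0]],[[85,0.5,-3],[0,0,0]],[[90,0.5,-3],[0,0,0]]]' | head -2
python3 -m creep '[[[0,0,3],[0,0,0]],[[0,0,8],[0,0,0]],[[0,0,14],[0,0,0]],[[0,0,20],[0,0,0]],[[0,0,27],[0,0,0]]]' | head -2
python3 -m creep '[[[0,0,7],[0,0,0]],[[0,0,14],[0,0,0]],[[0,0,21],[0,0,0]],[[0,0,28],[0,0,0]],[[0,0,35],[0,0,0]]]' | head -2
python3 -m creep '[[[0,0,7],[0,0,0]],[[0,0,14],[0,0,0]],[[0,0,21],[0,0,0]],[[0,0,28],[0,0,0]],[[0,0,35],[0,0,0]]]'
python3 look.py; python3 wl.py pics/w3.png
```

```text
time: 12.05
eef_pos: [0.4997, -0.1355, 0.004]
time: 12.55
eef_pos: [0.5235, -0.1207, 0.0061]
time: 13.05
eef_pos: [0.5517, -0.1006, 0.0055]
time: 13.55
eef_pos: [0.5804, -0.0805, 0.0056]
tcp_rot: [0.674, -0.213, 0.674, 0.213]
contact_force: [-0.4, -0.5, -0.1]
gripper_width: 0.004
red [293. 184.] 215 [0.6739 0.0533] tray uv [ 0.0594 -0.0351]
red [231. 200.] 217 [0.6397 0.1719] tray uv [0.0538 0.0882]
blue [139. 249.] 502 [0.5393 0.3401] tray uv [-0.0045  0.2752]
blue [252. 289.] 213 [0.4703 0.1226] tray uv [-0.1224  0.0797]
tcp 13.6 [ 0.5815 -0.0801  0.0057] uv [-0.0616 -0.1433] yaw 35.03 0.0033238600308722736
red [ 37. 115.] 252 [ 0.5916 -0.2664] uv [-0.095 -0.327] tool y,z mm [-158.3  -98.6]
tcp 13.6 [ 0.5815 -0.0801  0.0057] uv [-0.0616 -0.1433]
```

View pics/w3.png

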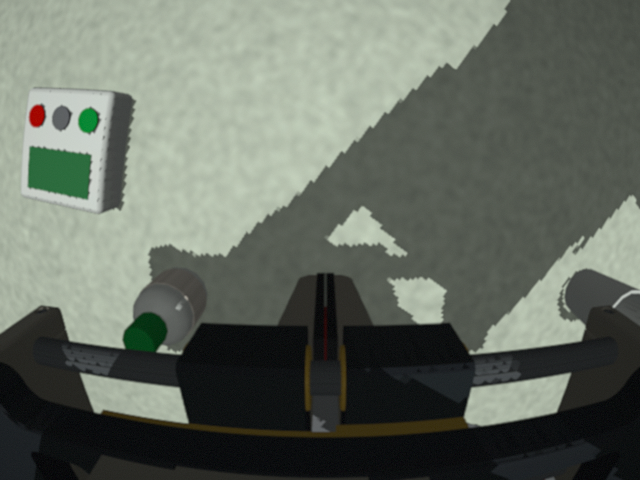

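The cap sits centred ahead of the fingers (red at (325,335)), and the dropper at (165,310) is clear of the path. I'll finish the push.

```bash
python3 -m creep '[[[0,0,7],[0,0,0]],[[0,0,14],[0,0,0]],[[0,0,21],[0,0,0]],[[0,0,28],[0,0,0]],[[0,0,35],[0,0,0]]]' | head -2
python3 -m creep '[[[0,0,7],[0,0,0]],[[0,0,14],[0,0,0]],[[0,0,21],[0,0,0]],[[0,0,28],[0,0,0]],[[0,0,35],[0,0,0]]]' | head -4
python3 -m creep '[[[0,0,7],[0,0,0]],[[0,0,14],[0,0,0]],[[0,0,20],[0,0,0]],[[0,0,24],[0,0,0]],[[0,0,26],[0,0,0]]]'
python3 -m creep '[[[0,0,-6],[0,0,0]],[[-10,0,-18],[0,0,0]],[[-35,0,-35],[0,0,0]],[[-65,0,-60],[0,0,0]],[[-90,0,-95],[0,0,0]]]' |head -2
python3 -m creep '[[[-10,0,-30],[0,0,0]],[[-20,0,-65],[0,0,0]],[[-30,0,-100],[0,0,0]],[[-40,0,-130],[0,0,0]],[[-50,0,-150],[0,0,0]]]' |head -2
python3 look.py pics/p4.png
```

```text
time: 14.15
eef_pos: [0.6092, -0.0604, 0.0056]
time: 14.65
eef_pos: [0.6378, -0.0404, 0.0056]
tcp_rot: [0.674, -0.213, 0.674, 0.213]
contact_force: [0.1, -1.1, -1.1]
time: 15.15
eef_pos: [0.6589, -0.0255, 0.0055]
tcp_rot: [0.674, -0.213, 0.674, 0.213]
contact_force: [0.3, -0.7, 0.3]
gripper_width: 0.009
time: 15.65
eef_pos: [0.5801, -0.081, 0.0974]
time: 16.15
eef_pos: [0.4548, -0.1674, 0.1464]
red [326. 182.] 216 [ 0.6799 -0.0101] tray uv [ 0.0503 -0.0982]
red [293. 184.] 214 [0.674  0.0533] tray uv [ 0.0594 -0.0351]
red [231. 200.] 216 [0.6398 0.172 ] tray uv [0.0538 0.0883]
blue [139. 249.] 497 [0.5394 0.3403] tray uv [-0.0045  0.2753]
blue [252. 289.] 213 [0.4703 0.1226] tray uv [-0.1224  0.0797]
tcp 16.2 [ 0.4538 -0.1684  0.1476] uv [-0.2064 -0.1993] yaw 34.96 0.004402076819235749
```

View pics/p4.png

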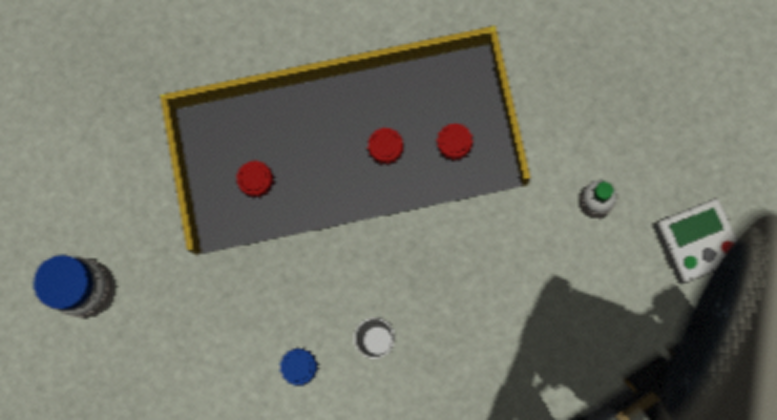

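All three red caps lie well inside the tray, at crop (254,178), (386,145) and (455,141). Everything else is at its original pixels, and the robot is clear.

```bash
python3 -c "
from cell import order;print(order.close_job())"
```

```text
the job is handed in; nothing more can be done
None
```

All three red caps are wholly inside the yellow tray, and I handed the job in at about 16 s, well under the 54 s limit. I swept each one in a single slow push of about 70 mm/s with the fingers closed, angling the two outer ones in past the side walls.

- **Caps:** in the last top picture their centres lie about 54, 59 and 50 mm inside the mouth, where 16 mm is enough for a whole cap. They are all more than 50 mm from the side walls.
- **Everything else:** the blue cap measured within 0.1 mm of its starting position. The pot, jar, dropper and timer look unmoved in the picture; I compared those by eye only.
- **Forces:** wrist force readings stayed at or below about 2 N, and the arm was clear of everything at hand-in.
- **Limits of the checks:** the arm hid each cap from the top camera while it was being pushed. For the two outer caps I relied on the wrist view then; the middle one I confirmed only after its push. No checks failed or disagreed.

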